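Turn the walnut tumbler into a torch stand

ROBOT

A 7-joint arm with a two-finger parallel gripper is mounted at the origin on the work surface. World frame = base frame: x ahead of the robot, y to its left, z up, the work surface at z = 0. Lengths are in mm, angles in degrees, forces in N, time in s.
With the tool pointing down it reaches from about 425 to 825 mm from the base axis. Payload 3.6 kg.
Tool frame: the origin (TCP) lies on the mounting face of the last link; the fingertips stand 173 mm ahead of it and the grasp point (between the pads) lies 155 mm ahead of it; z points along the fingers, y is the line along which they close (so a half turn about z gives the same grasp; the last joint's range is limited). The gripper opens to 85 mm and grips with 20 to 120 N. Pads are 22 mm wide; open, the fingers measure 114 mm over their backs; the gripper's body (76 mm by 85 mm) begins 54 mm behind the grasp point. The pads swing forward as they close: fully open they stand 13 mm farther back than shut.
Start: joints at [63.169, 35.231, -0.722, 81.555, 0.464, 63.22, -2.315], TCP at [277.924, -587.566, 404.697] pointing down, gripper open.
Joint ranges: [-178.69, 178.69], [-17.37, 117.87], [-77.05, 75.6], [15.02, 138.74], [-78.02, 258.01], [0.78, 113.62], [-162.83, 162.83]. Speed limits (degrees/s): [159.86, 159.86, 180, 180, 180, 180, 180].

INTERFACE

Orientations are given as a 3x3 rotation matrix whose columns are the frame's x, y, z axes.
In Python, from bench import ctrl gives the robot as it stands.
- The arm moves only by the shell command python3 -m handwheel 'ROWS' [FORCE]. ROWS is JSON, a list that holds one entry, the list of rows, each a list of 7 numbers: the shift along the tool's x, y, z normalised to -1 to 1, where 1 is 30 mm, then the turn, a rotation vector about the tool's x, y, z normalised to -1 to 1, where 1 is 90 degrees, then the opening, from -1 (shut) to 1 (fully open). A call has 1 to 20 rows; each row shifts and turns the commanded pose from where the row before left it, along the tool's axes as they then stand; what a row does not reach is not made up. A row lasts 1/10 s, in which the tool goes at most 50 mm and 8.59 degrees, less where a joint would pass 70% of its speed; a pose out of reach is approached as far as the arm can. A call with a number of a shift or a turn outside -1 to 1 is refused whole. A call with a gripper value outside its range is refused whole. The fingers move at their own pace and stop on an object; FORCE is the grip in N (left out, the last holds). Time passes only in rows, so rows that do not move let the fingers close. It gives the time, the measured TCP pose, the force, the opening and the grip force at its end, in the units of the state.
- ctrl.state(): the state, without advancing time (a new reading comes with each control period).
- ctrl.snapshot(name): name is "side" or "top"; returns a dict with "image" (400x640x3 uint8, red, green, blue), "mtx" (3x3 intrinsics, pixels), "eye" and "orientation" of the camera in the world. Camera axes: x right, y up, looking along -z (the intrinsics and any distortion apply to the point x, -y, -z); pixel columns grow to the right and rows downward; lengths in mm; the calibration is good to about 2 mm. A picture is of the moment at which its call begins. There is no depth.
- ctrl.sign_off(): hands the job in; it is judged then, once.
The state is a dict: "t": time; "qpos": joint angles; "qvel": joint speeds; "tau": joint torques, N m; "ee_pos": TCP position; "tool_rot": TCP orientation; "force": force on the tool from outside, world axes, zero at the start; "ft_torque": the same for the moment, N m; "finger_gap": finger opening in mm; "grasp_force": force on a finger pad.
Only numpy, scipy, OpenCV 4.12 (cv2) and the standard library are available. Lean on these libraries where they do the work, as an engineer would, in place of code of your own. Each camera call takes 0.05 s, during which the arm holds its last target. There are 200 camera calls.

TASK

The torch keeps getting knocked over, so make it a stand out of the steel tumbler: pick the tumbler up and tip its two walnuts out into the wooden tray, then stand the empty tumbler upright in the grey ring holder, fully down on the counter, and only then stand the torch in the tumbler, lamp head up and tail on the bottom. Leave the spice jar, the spanner and the pliers where they are.

Things in the scene. Friction and masses are not known exactly. Their poses are not given: they have to be found in the camera images.
- tumbler: Straight round steel tumbler, loose, 150 g: 60 mm outside diameter, 110 mm high, wall 2 mm, bottom 3 mm thick, mouth open. It stands upright on the counter at the start with two walnuts in it. Origin: centre of its underside; z axis points out of the mouth.
- tumbler_rim (a point): Centre of the tumbler's mouth, 110 mm along z from the tumbler's origin.
- walnut0: A walnut, large and rigid, about 42 mm across and 44 mm long, 22 g. Origin: its middle. It starts in the tumbler.
- walnut1: A second walnut, the same. It starts in the tumbler.
- tray: Open wooden tray, fixed to the counter: 200 mm along its x, 160 mm along its y, 60 mm high, walls and floor 8 mm thick. Origin: centre of its underside; z up.
- holder: Grey plastic ring holder, fixed to the counter: 94 mm outside, 68 mm inside diameter, 30 mm high, open through to the counter, so what stands in it stands on the counter. Origin: centre of its underside; z up.
- torch: Blue plastic torch, loose, 200 g, 180 mm long, standing on its tail on the counter at the start. Barrel 36 mm diameter from the tail to 125 mm, widening to a round lamp head 48 mm in diameter from 145 to 178 mm. Origin: centre of the tail face; z axis points along the torch to the lamp head.
- jar: Glass spice jar with a steel cap, capped and empty, 56 mm diameter, 95 mm high, standing loose beyond the work; to be left alone. Origin: centre of its underside.
- spanner: Steel spanner, 170 mm long, lying loose on the counter beyond the work; to be left alone. Origin near its middle, x along its length.
- pliers: Needle-nose pliers with grey plastic handles, 165 mm long, 50 mm wide, 12 mm thick, lying loose on the counter beyond the work; to be left alone. Origin near the pivot on the underside, x towards the jaws.
Mind the look-alikes: they are no part of the job. Of the things like the torch, leave any that is white; of the rest the larger one is meant.

How it is judged:
By the outcome, as a careful person would: the job done as asked, in the order asked, and still so for the second after the job is handed in, with the robot touching nothing.
It also fails if it takes over 72 s, if anything falls off the work surface, if the arm or the gripper's body presses on something with over 40 N, if the wrist force passes 120 N, or if a joint passes its speed limit or range.

## Working session

There is one attempt and no reset: what is moved stays moved. The work goes in short steps, Python scripts to look and compute and a shell command to move; the robot and the scene stay as the last step left them, time stands still between calls to the robot, and variables do not carry over. Pictures are saved under pics/ and viewed, at most 13 in all, crops included, and the job is handed in when it is done.

```bash
ls; mkdir -p pics; python3 - <<'E'
from bench import ctrl
import cv2,numpy as np
for n in("side","top"):
    s=ctrl.snapshot(n); cv2.imwrite(f"pics/{n}0.png",s["image"][:,:,::-1]); print(n,np.round(s["mtx"],1).tolist(),np.round(s["eye"],1),np.round(s["orientation"],4).tolist(),[k for k in s])
s=ctrl.state();print(s["t"],s["ee_pos"],np.round(s["tool_rot"],3).tolist(),s["finger_gap"])
E
```

```text
pics
side [[462.4, 0.0, 326.7], [0.0, 462.4, 206.0], [0.0, 0.0, 1.0]] [243.4 638.3 854. ] [[-0.8629, 0.3788, -0.3345], [-0.505, -0.6218, 0.5987], [0.0188, 0.6855, 0.7278]] ['image', 'mtx', 'eye', 'orientation']
top [[382.5, 0.0, 317.1], [0.0, 382.5, 202.0], [0.0, 0.0, 1.0]] [443.8  42.8 967.5] [[0.0064, 0.9883, -0.1527], [-0.9999, 0.0085, 0.0132], [0.0143, 0.1526, 0.9882]] ['image', 'mtx', 'eye', 'orientation']
0.1 [ 277.84527133 -587.31099272  403.63391847] [[0.904, 0.428, -0.001], [0.428, -0.904, 0.002], [-0.0, -0.002, -1.0]] 85.46176922366615
```

View pics/side0.png

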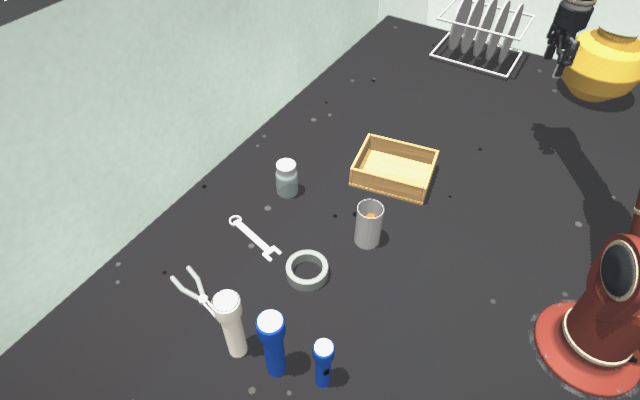

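View pics/top0.png

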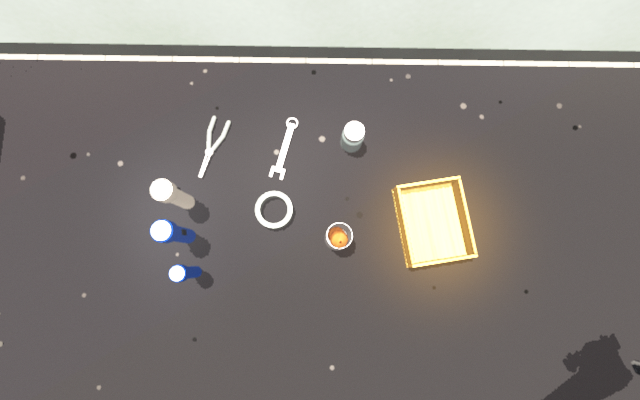

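The side view shows a white torch at (235,320), a large blue one at (271,340) and a small blue one at (322,362). The large blue one fits: it isn't white, and it's the larger of the other two. The tumbler is at (369,223) side and (339,236) top. The holder is at (307,270) and (274,210), and the tray at (395,168) and (435,222). I'll confirm the torch and tumbler in one crop and measure.

```bash
cat > h.py <<'E'
import numpy as np,cv2
from bench import ctrl
from scipy.spatial.transform import Rotation as R
def ray(s,u,v):
    d=np.linalg.inv(s["mtx"])@[u,v,1]; d=np.array([d[0],-d[1],-d[2]])
    return np.array(s["eye"]),np.array(s["orientation"])@d
def at(s,u,v,z):
    e,d=ray(s,u,v); return np.round(e+d*(z-e[2])/d[2],1)
def proj(s,p):
    c=np.array(s["orientation"]).T@(np.array(p)-s["eye"]); q=np.array(s["mtx"])@[c[0],-c[1],-c[2]]; return np.round(q[:2]/q[2],1)
def delta(pos,rot=None):
    """rows-units to go from now to pos (TCP), rot"""
    s=ctrl.state(); T=np.array(s["tool_rot"]); d=T.T@(np.array(pos)-s["ee_pos"])
    r=np.zeros(3) if rot is None else R.from_matrix(T.T@rot).as_rotvec(degrees=True)
    return np.round(d/30,2),np.round(r/90,3)
E
python3 - <<'E'
from h import *
a=ctrl.snapshot("side");b=ctrl.snapshot("top")
A=cv2.resize(a["image"][190:390,190:400],None,fx=2.8,fy=2.8,interpolation=2)
cv2.imwrite("pics/c1.png",A[:,:,::-1])
B=cv2.resize(b["image"][165:290,145:365],None,fx=3.6,fy=3.6,interpolation=2)
cv2.imwrite("pics/c2.png",B[:,:,::-1])
print("tum",at(b,339,236,110),at(a,370,209,110))
print("hold",at(b,274,210,30),at(a,307,265,30))
print("torch",at(b,162,231,178),at(a,271,321,178)," tail",at(a,276,372,0))
for p in((396,187),(460,178),(476,257),(408,268)):print("tray",at(b,*p,60))
for p in((374,138),(438,152),(424,188),(351,170)):print("trayS",at(a,*p,60))
E
```

```text
tum [499.7 -18.1 110. ] [499.2 -15.4 110. ]
hold [567.8 136.7  30. ] [569.4 135.7  30. ]
torch [502.9 350.4 178. ] [501.7 350.7 178. ]  tail [499.8 358.3   0. ]
tray [ 622.5 -160.2   60. ]
tray [ 646.3 -317.2   60. ]
tray [ 455.8 -345.5   60. ]
tray [ 429.2 -183.5   60. ]
trayS [ 626.8 -303.8   60. ]
trayS [ 454.4 -340.3   60. ]
trayS [ 434.3 -192.    60. ]
trayS [ 619.  -155.8   60. ]
```

View pics/c1.png

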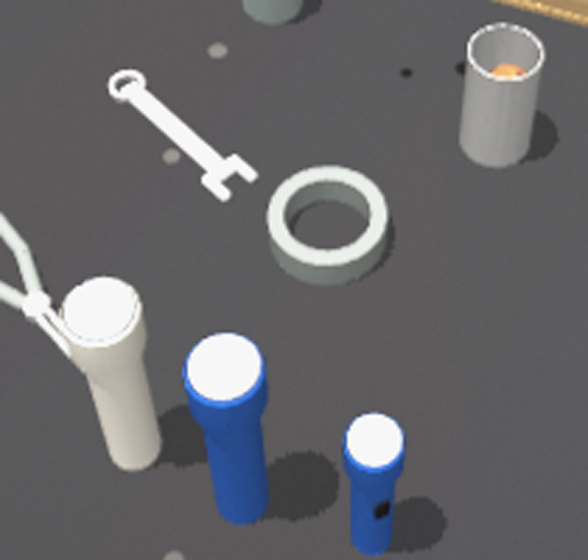

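View pics/c2.png

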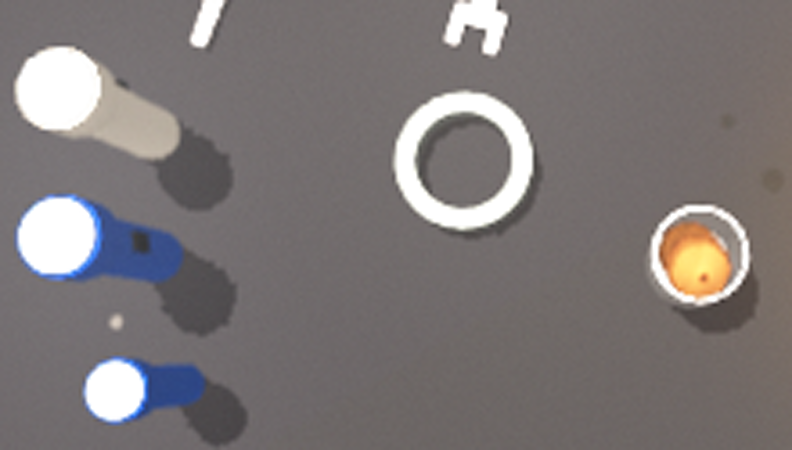

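The crops confirm it: large blue torch head at crop (225,368) / top crop (59,237), with the white one and the small blue one beside it. Estimated positions: torch (502,350), tumbler (499.5,-17), holder (568.5,136.5), tray centre (538,-251). The side grasp has the tool pointing +y, tilted 20° below horizontal.

```bash
python3 -m handwheel '[[[0.9,-0.46,0,0,0,0,1],[0.9,-0.46,0,0,0,0,1],[0.9,-0.46,0,0,0,0,1],[0.9,-0.46,0,0,0,0,1],[0.9,-0.46,0,0,0,0,1],[0.9,-0.46,0,0,0,0,1],[0.9,-0.46,0,0,0,0,1],[0.9,-0.46,0,0,0,0,1],[0.9,-0.46,0,0,0,0,1],[0.9,-0.46,0,0,0,0,1],[0.9,-0.46,0,0,0,0,1],[0.9,-0.46,0,0,0,0,1]]]' 40
cat >> h.py <<'E'
def tl(deg,az=90):
    """tool pointing at azimuth az, deg below horizontal, closing axis horizontal"""
    t,a=np.radians([deg,az]); z=np.array([np.cos(t)*np.cos(a),np.cos(t)*np.sin(a),-np.sin(t)]); y=np.array([np.sin(a),-np.cos(a),0])
    return np.column_stack([np.cross(y,z),y,z])
def show(pos=None,rot=None):
    s=ctrl.state(); print("t",round(s["t"],2),"q",np.round(s["qpos"],1),"p",np.round(s["ee_pos"],1),"R",np.round(s["tool_rot"],2).tolist(),"F",np.round(s["force"],1),"gap",round(s["finger_gap"],1),round(s["grasp_force"],1))
    if pos is not None: print(*delta(pos,rot))
E
python3 - <<'E'
from h import *
show([500,-300,300],tl(20))
E
```

```text
t: 1.4
ee_pos: [500.6, -298.2, 404.6]
tool_rot: [[0.904, 0.428, -0.0], [0.428, -0.904, 0.0], [-0.0, -0.0, -1.0]]
force: [0.6, -0.3, -0.4]
finger_gap: 85.4
grasp_force: 0.0
t 1.4 q [ 30.1  29.2  -2.2  93.2   1.3  57.7 -37.3] p [ 500.6 -298.2  404.6] R [[0.9, 0.43, -0.0], [0.43, -0.9, 0.0], [-0.0, -0.0, -1.0]] F [ 0.6 -0.3 -0.4] gap 85.4 0.0
[-0.04  0.05  3.49] [ 0.436  0.689 -0.624]
```

```bash
python3 -m handwheel '[[[0,0,0,0.04,0.063,-0.057,1],[0,0,0,0.04,0.063,-0.057,1],[0,0,0,0.04,0.063,-0.057,1],[0,0,0,0.04,0.063,-0.057,1],[0,0,0,0.04,0.063,-0.057,1],[0,0,0,0.04,0.063,-0.057,1]]]'
python3 - <<'E'
from h import *
show([500,-260,165],tl(20))
E
```

```text
t: 2.0
ee_pos: [499.6, -299.7, 404.8]
tool_rot: [[0.473, 0.863, 0.179], [0.628, -0.473, 0.618], [0.618, -0.179, -0.766]]
force: [1.5, 1.3, -0.3]
finger_gap: 85.6
grasp_force: 0.0
t 2.0 q [ 53.4  35.7 -28.   90.3 -24.8  68.8   7.7] p [ 499.6 -299.7  404.8] R [[0.47, 0.86, 0.18], [0.63, -0.47, 0.62], [0.62, -0.18, -0.77]] F [ 1.5  1.3 -0.3] gap 85.6 0.0
[-4.1   0.82  6.94] [ 0.196  0.309 -0.279]
```

```bash
python3 -m handwheel '[[[0,0,0,0.04,0.062,-0.056,1],[0,0,0,0.04,0.062,-0.056,1],[0,0,0,0.04,0.062,-0.056,1],[0,0,0,0.04,0.062,-0.056,1],[0,0,0,0.04,0.062,-0.056,1]]]'
python3 - <<'E'
from h import *
show([500,-260,165],tl(20))
E
```

```text
t: 2.5
ee_pos: [499.7, -300.1, 404.3]
tool_rot: [[0.001, 1.0, -0.006], [0.339, 0.005, 0.941], [0.941, -0.003, -0.339]]
force: [0.7, 0.3, -0.6]
finger_gap: 85.4
grasp_force: 0.0
t 2.5 q [ 61.3  46.9 -43.2  85.4 -32.9  89.6  30. ] p [ 499.7 -300.1  404.3] R [[0.0, 1.0, -0.01], [0.34, 0.01, 0.94], [0.94, -0.0, -0.34]] F [ 0.7  0.3 -0.6] gap 85.4 0.0
[-7.05  0.04  3.96] [-0.004 -0.002 -0.001]
```

```bash
python3 -m handwheel '[[[-0.88,0,0.495,0,0,0,1],[-0.88,0,0.495,0,0,0,1],[-0.88,0,0.495,0,0,0,1],[-0.88,0,0.495,0,0,0,1],[-0.88,0,0.495,0,0,0,1],[-0.88,0,0.495,0,0,0,1],[-0.88,0,0.495,0,0,0,1],[-0.88,0,0.495,0,0,0,1]]]'
python3 - <<'E'
from h import *
show(np.array([499.5,-17,72])-149*tl(20)[:,2],tl(20))
E
```

```text
t: 3.3
ee_pos: [498.5, -260.2, 164.0]
tool_rot: [[0.005, 1.0, -0.004], [0.343, 0.002, 0.939], [0.939, -0.006, -0.343]]
force: [0.9, 0.3, -0.5]
finger_gap: 85.1
grasp_force: 0.0
t 3.3 q [ 57.1  64.5 -38.3  95.2 -26.6  68.5  44.7] p [ 498.5 -260.2  164. ] R [[0.0, 1.0, -0.0], [0.34, 0.0, 0.94], [0.94, -0.01, -0.34]] F [ 0.9  0.3 -0.5] gap 85.1 0.0
[-0.11  0.05  3.7 ] [-0.003  0.001 -0.003]
```

```bash
python3 -m handwheel '[[[-0.02,0.01,0.74,0,0,0,1],[-0.02,0.01,0.74,0,0,0,1],[-0.02,0.01,0.74,0,0,0,1],[-0.02,0.01,0.74,0,0,0,1],[-0.03,0.01,0.74,0,0,0,1],[0,0,0,0,0,0,-1],[0,0,0,0,0,0,-1],[0,0,0,0,0,0,-1],[0,0,0,0,0,0,-1],[0,0,0,0,0,0,-1]]]' 40
python3 - <<'E'
from h import *
show([500,-300,300],tl(0))
a=ctrl.snapshot("side")
cv2.imwrite("pics/g1.png",cv2.resize(a["image"][100:300,280:560],None,fx=2.8,fy=2.8,interpolation=2)[:,:,::-1])
E
```

```text
t: 4.3
ee_pos: [499.8, -157.7, 124.6]
tool_rot: [[0.004, 1.0, -0.003], [0.343, 0.001, 0.939], [0.939, -0.005, -0.343]]
force: [0.4, -0.6, -0.3]
finger_gap: 59.9
grasp_force: 43.0
t 4.3 q [ 51.7  67.9 -41.  103.9 -30.8  53.5  48.2] p [ 499.8 -157.7  124.6] R [[0.0, 1.0, -0.0], [0.34, 0.0, 0.94], [0.94, -0.0, -0.34]] F [ 0.4 -0.6 -0.3] gap 59.9 43.0
[ 3.86 -0.03 -6.46] [-0.001  0.223 -0.003]
```

View pics/g1.png

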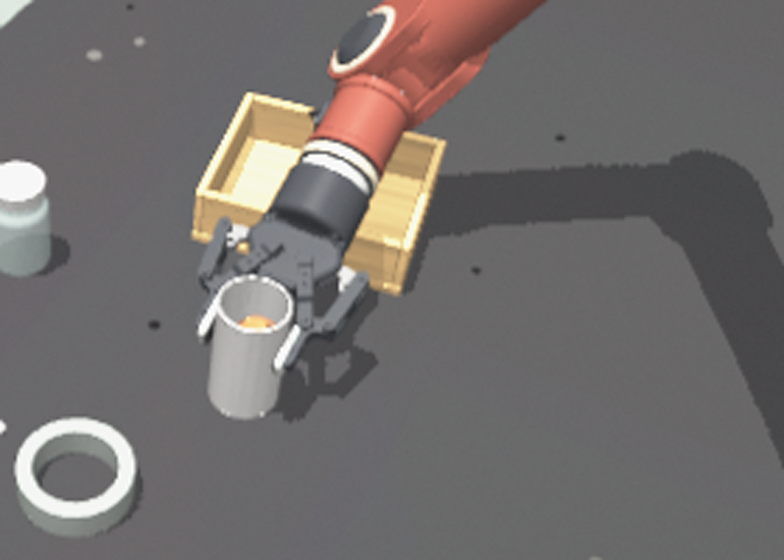

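The tumbler is gripped at mid-height at crop (250,350), and the measured gap of 59.9 mm matches its 60 mm diameter. Next I lift it and carry it over the tray.

```bash
python3 -m handwheel '[[[0.35,0,-0.13,0,0,0,-1],[0.69,0,-0.25,0,0,0,-1],[0.69,0,-0.25,0,0,0,-1],[0.69,0,-0.25,0,0,0,-1],[0.69,0,-0.25,0,0,0,-1],[0.35,0,-0.13,0,0,0,-1],[-0.22,0.01,-0.4,0,0,0,-1],[-0.45,0.02,-0.82,0,0,0,-1],[-0.45,0.02,-0.82,0,0,0,-1],[-0.45,0.02,-0.82,0,0,0,-1],[-0.45,0.02,-0.82,0,0,0,-1],[-0.45,0.02,-0.82,0,0,0,-1],[-0.45,0.02,-0.82,0,0,0,-1],[-0.45,0.02,-0.82,0,0,0,-1],[-0.22,0.01,-0.4,0,0,0,-1],[-0.4,0,0,0,0.075,0,-1],[-0.4,0,0,0,0.075,0,-1],[-0.4,0,0,0,0.075,0,-1]]]' 60
python3 - <<'E'
from h import *
show([505,-379,155],tl(0))
E
```

```text
t: 6.15
ee_pos: [504.2, -387.9, 163.4]
tool_rot: [[0.008, 1.0, -0.001], [-0.007, 0.001, 1.0], [1.0, -0.008, 0.007]]
force: [1.1, 0.7, -1.8]
finger_gap: 59.1
grasp_force: 106.3
t 6.15 q [ 63.3  74.  -40.9  76.1 -30.4  96.1  39.5] p [ 504.2 -387.9  163.4] R [[0.01, 1.0, -0.0], [-0.01, 0.0, 1.0], [1.0, -0.01, 0.01]] F [ 1.1  0.7 -1.8] gap 59.1 106.3
[-0.28  0.03  0.3 ] [-0.001 -0.004 -0.005]
```

```bash
python3 -m handwheel '[[[0,0,0,0,0,0.09,-1],[0,0,0,0,0,0.09,-1],[0,0,0,0,0,0.09,-1],[0,0,0,0,0,0.09,-1],[0,0,0,0,0,0.09,-1],[0,0,0,0,0,0.09,-1],[0,0,0,0,0,0.09,-1],[0,0,0,0,0,0.09,-1],[0,0,0,0,0,0.08,-1],[0,0,0,0,0,0.06,-1]]]'
python3 - <<'E'
from h import *
show()
E
```

```text
t: 7.15
ee_pos: [504.5, -387.1, 164.1]
tool_rot: [[0.979, 0.206, -0.002], [0.002, 0.004, 1.0], [0.206, -0.979, 0.003]]
force: [0.9, -0.4, -2.6]
finger_gap: 59.3
grasp_force: 106.5
t 7.15 q [ 53.4  68.7 -18.7  76.7 -42.9 105.  -24.9] p [ 504.5 -387.1  164.1] R [[0.98, 0.21, -0.0], [0.0, 0.0, 1.0], [0.21, -0.98, 0.0]] F [ 0.9 -0.4 -2.6] gap 59.3 106.5
```

```bash
python3 -m handwheel '[[[0,0,0,0,0,0.06,-1],[0,0,0,0,0,0.06,-1],[0,0,0,0,0,0.06,-1],[0,0,0,0,0,0.06,-1],[0,0,0,0,0,0.06,-1],[0,0,0,0,0,0.06,-1],[0,0,0,0,0,0.07,-1],[0,0,0,0,0,0.07,-1],[0,0,0,0,0,0.07,-1],[0,0,0,0,0,0.07,-1],[0,0,0,0,0,0.07,-1],[0,0,0,0,0,0.07,-1],[0,0,0,0,0,0,-1],[0,0,0,0,0,0,-1],[0,0,0,0,0,0,-1]]]'
python3 - <<'E'
from h import *
show()
a=ctrl.snapshot("side");b=ctrl.snapshot("top")
I=np.hstack([cv2.resize(a["image"][100:250,320:520],None,fx=2,fy=2),cv2.resize(b["image"][150:300,370:570],None,fx=2,fy=2)])
cv2.imwrite("pics/p1.png",I[:,:,::-1])
E
```

```text
t: 8.65
ee_pos: [505.0, -386.5, 165.4]
tool_rot: [[0.532, -0.847, -0.003], [0.005, 0.0, 1.0], [-0.847, -0.532, 0.005]]
force: [-0.1, 0.4, -0.6]
finger_gap: 59.2
grasp_force: 106.5
t 8.65 q [ 46.6  67.4  -5.   77.  -49.6 111.6 -87.5] p [ 505.  -386.5  165.4] R [[0.53, -0.85, -0.0], [0.01, 0.0, 1.0], [-0.85, -0.53, 0.0]] F [-0.1  0.4 -0.6] gap 59.2 106.5
```

View pics/p1.png

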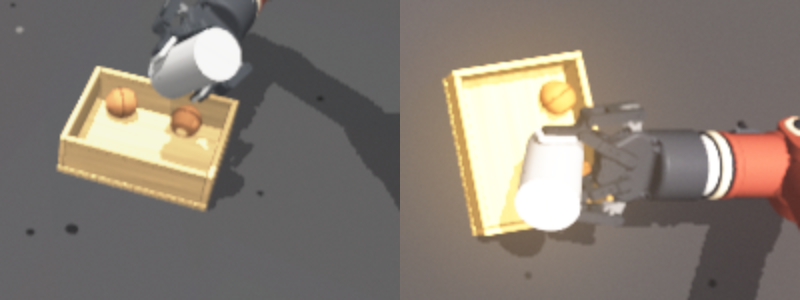

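Both walnuts lie in the tray, in the left half at (120,102) and (185,120), and the force reading dropped to match. I roll back and go to the holder.

```bash
python3 -m handwheel '[[[-0.7,-0.44,0,0,0,0,-1],[-0.7,-0.44,0,0,0,0,-1],[0,0,0,0,0,-0.091,-1],[0,0,0,0,0,-0.091,-1],[0,0,0,0,0,-0.091,-1],[0,0,0,0,0,-0.091,-1],[0,0,0,0,0,-0.091,-1],[0,0,0,0,0,-0.091,-1],[0,0,0,0,0,-0.091,-1],[0,0,0,0,0,-0.091,-1],[0,0,0,0,0,-0.091,-1],[0,0,0,0,0,-0.091,-1],[0,0,0,0,0,-0.091,-1],[0,0,0,0,0,-0.091,-1],[0,0,0,0,0,-0.091,-1],[0,0,0,0,0,-0.091,-1],[0,0,0,0,0,-0.091,-1],[0,0,0,0,0,-0.091,-1],[0,0,0,0,0,-0.091,-1],[0,0,0,0,0,-0.091,-1]]]'
python3 - <<'E'
from h import *
show(np.array([568.5,136.5,150])-149*tl(20)[:,2],tl(20))
E
```

```text
t: 10.75
ee_pos: [505.0, -386.8, 215.3]
tool_rot: [[0.003, 1.0, -0.003], [-0.003, 0.003, 1.0], [1.0, -0.003, 0.003]]
force: [0.3, -0.2, -1.2]
finger_gap: 58.9
grasp_force: 106.2
t 10.75 q [ 66.3  72.1 -48.6  77.  -28.6  95.   32.9] p [ 505.  -386.8  215.3] R [[0.0, 1.0, -0.0], [-0.0, 0.0, 1.0], [1.0, -0.0, 0.0]] F [ 0.3 -0.2 -1.2] gap 58.9 106.2
[-0.51  2.16 12.77] [-0.002 -0.224 -0.001]
```

```bash
python3 -m handwheel '[[[0,0.08,0.45,0,0,0,-1],[0,0.15,0.91,0,0,0,-1],[0,0.15,0.91,0,0,0,-1],[0,0.15,0.91,0,0,0,-1],[0,0.15,0.91,0,0,0,-1],[0,0.15,0.91,0,0,0,-1],[0,0.15,0.91,0,0,0,-1],[0,0.15,0.91,0,0,0,-1],[0,0.15,0.91,0,0,0,-1],[0,0.15,0.91,0,0,0,-1],[0,0.15,0.91,0,0,0,-1],[0,0.15,0.91,0,0,0,-1],[0,0.15,0.91,0,0,0,-1],[0,0.15,0.91,0,0,0,-1],[0,0.08,0.45,0,0,0,-1],[0,0,0,0,-0.075,0,-1],[0,0,0,0,-0.075,0,-1],[0,0,0,0,-0.075,0,-1],[0,0,0,0,0,0,-1]]]'
python3 - <<'E'
from h import *
show(np.array([568.5,136.5,125])-149*tl(20)[:,2],tl(20))
for n in("side","top"):
    s=ctrl.snapshot(n);np.save(f"{n}.npy",s,allow_pickle=True)
    c=[(200,320,240,460),(140,290,220,400)][n=="top"]
    globals()[n]=cv2.resize(s["image"][c[0]:c[1],c[2]:c[3]],(400,int(400*(c[1]-c[0])/(c[3]-c[2]))),interpolation=2)
h=max(side.shape[0],top.shape[0])
I=np.hstack([cv2.copyMakeBorder(k,0,h-k.shape[0],0,0,0) for k in(side,top)])
cv2.imwrite("pics/h1.png",I[:,:,::-1])
E
```

```text
t: 12.65
ee_pos: [567.8, -4.1, 218.5]
tool_rot: [[0.003, 1.0, -0.005], [0.345, 0.004, 0.939], [0.939, -0.005, -0.345]]
force: [-0.3, 0.2, -0.4]
finger_gap: 59.3
grasp_force: 106.3
t 12.65 q [ 39.1  61.7 -50.  103.4 -39.9  44.5  38.7] p [567.8  -4.1 218.5] R [[0.0, 1.0, -0.01], [0.34, 0.0, 0.94], [0.94, -0.0, -0.34]] F [-0.3  0.2 -0.4] gap 59.3 106.3
[-1.33  0.03  0.51] [-0.003  0.002 -0.002]
```

View pics/h1.png

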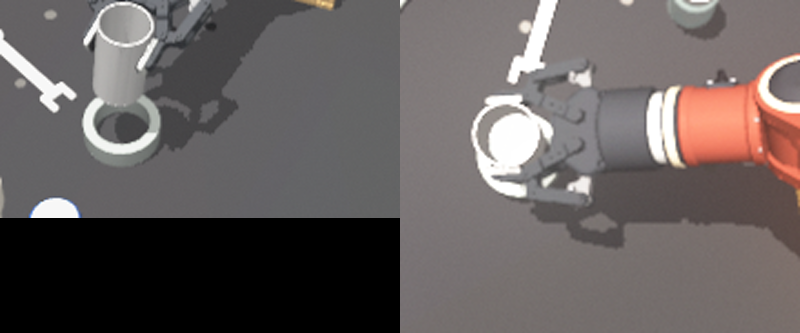

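```bash
python3 - <<'E'
from h import *
s=ctrl.state();T=np.array(s["tool_rot"]);g=np.array(s["ee_pos"])+149*T[:,2]
up=T@np.array([.9397,0,-.342]); print("grasp",np.round(g,1),"axis",np.round(up,3))
th=np.linspace(0,2*np.pi,60); out=[]
for n,c in(("side",(195,315,250,370)),("top",(155,275,215,335))):
    S=ctrl.snapshot(n); k=5 if 0 else 3.33
    I=cv2.resize(S["image"][c[0]:c[1],c[2]:c[3]],(400,400),interpolation=2)
    I=np.ascontiguousarray(I)
    for cen,r,col in((g+36*up,30,(255,0,0)),(g-74*up,30,(255,0,0)),([568.5,136.5,30],47,(0,255,0)),([568.5,136.5,30],34,(0,255,0))):
        P=np.array([((proj(S,np.array(cen)+[r*np.cos(t),r*np.sin(t),0])+.5-[c[2],c[0]])*400/120) for t in th])
        cv2.polylines(I,[P.astype(np.int32)],True,col,1)
    out.append(I)
cv2.imwrite("pics/h2.png",np.hstack([cv2.resize(o,(400,400)) for o in out])[:,:,::-1])
E
```

```text
grasp [566.7 135.4 166.2] axis [ 0.008 -0.001  1.   ]
```

View pics/h2.png

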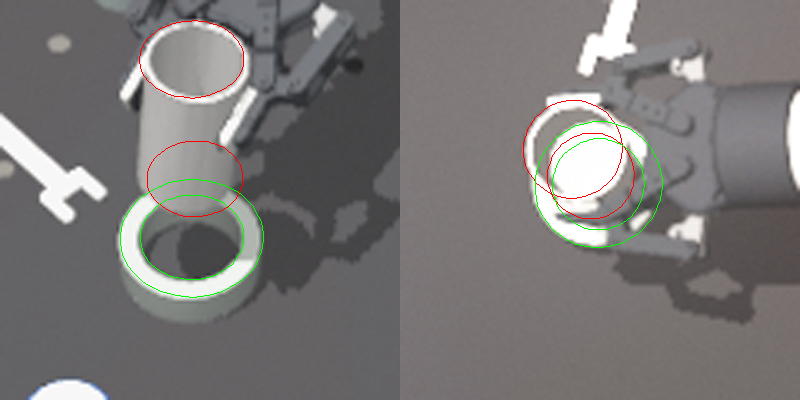

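The red overlay is the predicted tumbler pose and the green is the holder. The holder fits within about 1 mm. The tumbler leans slightly, with its bottom about 3 mm toward +x (side crop bottom centre 187 against 195 predicted). I correct the lean a little and lower it.

```bash
python3 -m handwheel '[[[0,0.04,0.03,0,0,0.015,-1],[-0.38,0,0.14,0,0,0,-1],[-0.38,0,0.14,0,0,0,-1],[-0.38,0,0.14,0,0,0,-1],[-0.38,0,0.14,0,0,0,-1],[-0.38,0,0.14,0,0,0,-1],[-0.38,0,0.14,0,0,0,-1],[0,0,0,0,0,0,-1]]]'
python3 - <<'E'
from h import *
show()
E
```

```text
t: 13.65
ee_pos: [566.0, -3.5, 141.2]
tool_rot: [[0.034, 0.999, -0.006], [0.342, -0.006, 0.94], [0.939, -0.034, -0.342]]
force: [-0.2, 1.1, -1.3]
finger_gap: 58.9
grasp_force: 106.3
t 13.65 q [ 38.2  69.2 -47.8 103.  -38.6  41.   42.6] p [566.   -3.5 141.2] R [[0.03, 1.0, -0.01], [0.34, -0.01, 0.94], [0.94, -0.03, -0.34]] F [-0.2  1.1 -1.3] gap 58.9 106.3
```

```bash
python3 -m handwheel '[[[0,0.08,0,0,0,0,-1],[-0.125,0.01,0.046,0,0,0,-1],[-0.125,0.01,0.046,0,0,0,-1],[-0.125,0.01,0.046,0,0,0,-1],[-0.05,0,0.018,0,0,0,-1],[-0.05,0,0.018,0,0,0,-1],[0,0,0,0,0,0,-1]]]'
python3 - <<'E'
from h import *
show()
E
```

```text
t: 14.35
ee_pos: [569.1, -2.9, 128.5]
tool_rot: [[0.031, 1.0, -0.007], [0.341, -0.004, 0.94], [0.94, -0.031, -0.341]]
force: [-2.8, -0.1, 0.7]
finger_gap: 58.9
grasp_force: 105.6
t 14.35 q [ 37.9  70.6 -47.5 102.3 -38.2  40.8  43.2] p [569.1  -2.9 128.5] R [[0.03, 1.0, -0.01], [0.34, -0.0, 0.94], [0.94, -0.03, -0.34]] F [-2.8 -0.1  0.7] gap 58.9 105.6
```

```bash
python3 -m handwheel '[[[-0.05,-0.02,0.018,0,0,0,-1],[-0.05,-0.02,0.018,0,0,0,-1],[-0.03,0,0.011,0,0,0,-1],[0,0,0,0,0,0,-1]]]'
python3 - <<'E'
from h import *
show()
E
```

```text
t: 14.75
ee_pos: [569.1, -2.3, 126.7]
tool_rot: [[0.028, 1.0, -0.004], [0.337, -0.006, 0.941], [0.941, -0.028, -0.337]]
force: [-0.6, 0.1, 6.6]
finger_gap: 59.3
grasp_force: 93.1
t 14.75 q [ 37.9  70.9 -47.7 102.3 -38.3  40.6  43.6] p [569.1  -2.3 126.7] R [[0.03, 1.0, -0.0], [0.34, -0.01, 0.94], [0.94, -0.03, -0.34]] F [-0.6  0.1  6.6] gap 59.3 93.1
```

```bash
python3 -m handwheel '[[[0,0,0,0,0,0,0.6],[0,0,0,0,0,0,1],[0,0,0,0,0,0,1],[0,0,0,0,0,0,1],[0,0,-0.4,0,0,0,1],[0,0,-0.7,0,0,0,1],[0,0,-0.9,0,0,0,1],[0,0,-0.9,0,0,0,1],[0,0,-0.9,0,0,0,1],[0.8,0,-0.3,0,0,0,1],[0.9,0,-0.3,0,0,0,1],[0.9,0,-0.3,0,0,0,1],[0.9,0,-0.3,0,0,0,1],[0.9,0,-0.3,0,0,0,1],[0.9,0,-0.3,0,0,0,1],[0.9,0,-0.3,0,0,0,1]]]'
python3 - <<'E'
from h import *
show([502,200,400],np.column_stack([[1,0,0],[0,-1,0],[0,0,-1.]]))
th=np.linspace(0,2*np.pi,60); out=[]
for n,c in(("side",(195,395,220,420)),("top",(155,275,140,340))):
    S=ctrl.snapshot(n); k=400/(c[3]-c[2])
    I=np.ascontiguousarray(cv2.resize(S["image"][c[0]:c[1],c[2]:c[3]],None,fx=k,fy=k,interpolation=2))
    for cen,r,col in(([568.5,136.5,110],30,(255,0,0)),([568.5,136.5,30],47,(0,255,0)),([502,350.5,178],24,(255,0,0)),([502,350.5,0],18,(255,0,0))):
        P=np.array([((proj(S,np.array(cen)+[r*np.cos(t),r*np.sin(t),0])+.5-[c[2],c[0]])*k) for t in th])
        cv2.polylines(I,[P.astype(np.int32)],True,col,1)
    out.append(cv2.copyMakeBorder(I,0,400-I.shape[0],0,0,0))
cv2.imwrite("pics/h3.png",np.hstack(out)[:,:,::-1])
E
```

```text
t: 16.35
ee_pos: [574.3, -106.5, 360.8]
tool_rot: [[0.031, 1.0, -0.005], [0.343, -0.005, 0.939], [0.939, -0.031, -0.343]]
force: [-0.1, 0.0, 0.3]
finger_gap: 85.0
grasp_force: 0.0
t 16.35 q [ 46.6  49.2 -48.4  93.9 -38.3  66.1  26.4] p [ 574.3 -106.5  360.8] R [[0.03, 1.0, -0.01], [0.34, -0.01, 0.94], [0.94, -0.03, -0.34]] F [-0.1  0.   0.3] gap 85.0 0.0
[ 4.66 -2.5   9.16] [-0.613 -0.59   0.848]
```

View pics/h3.png

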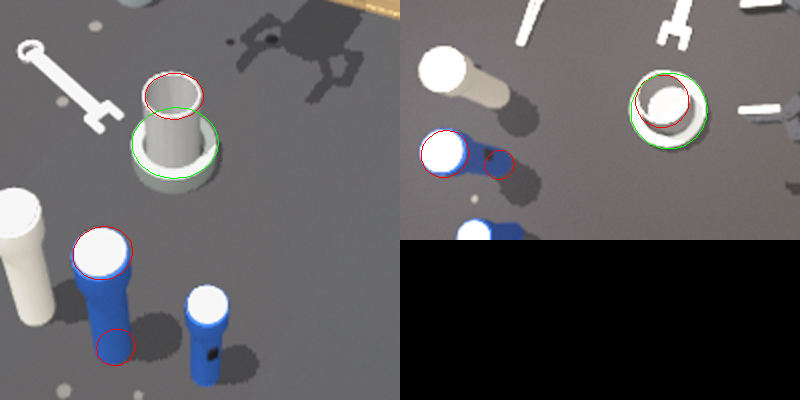

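The tumbler is upright and fully down in the ring: the rim at (173,95) matches the overlay drawn for z=110. The torch is at about (503,351). I turn the tool down and go above it.

```bash
python3 - <<'E'
from h import *
c,s=np.cos(np.radians(150)),np.sin(np.radians(150))
Rt=np.array([[c,s,0],[s,-c,0],[0,0,-1.]]); print(Rt.round(2).tolist(),np.linalg.det(Rt))
d,r=delta([574,-106,420],Rt); print(d,r,np.linalg.norm(r))
print("then", np.round(Rt.T@(np.array([503,351.5,420])-[574,-106,420])/30,2))
E
```

```text
[[-0.87, 0.5, 0.0], [0.5, 0.87, 0.0], [0.0, 0.0, -1.0]] 1.0
[ 1.74 -0.08 -0.66] [ 0.396 -0.708 -0.59 ] 1.003085240645081
then [ 9.67 12.02  0.  ]
```

```bash
python3 -m handwheel '[[[0.87,-0.04,-0.33,0,0,0,1],[0.87,-0.04,-0.33,0,0,0,1],[0,0,0,0.036,-0.0644,-0.0536,1],[0,0,0,0.036,-0.0644,-0.0536,1],[0,0,0,0.036,-0.0644,-0.0536,1],[0,0,0,0.036,-0.0644,-0.0536,1],[0,0,0,0.036,-0.0644,-0.0536,1],[0,0,0,0.036,-0.0644,-0.0536,1],[0,0,0,0.036,-0.0644,-0.0536,1],[0,0,0,0.036,-0.0644,-0.0536,1],[0,0,0,0.036,-0.0644,-0.0536,1],[0,0,0,0.036,-0.0644,-0.0536,1],[0,0,0,0.036,-0.0644,-0.0536,1],[0,0,0,0,0,0,1]]]' 40
python3 - <<'E'
from h import *
c,s=np.cos(np.radians(150)),np.sin(np.radians(150))
show([503,351.5,420],np.array([[c,s,0],[s,-c,0],[0,0,-1.]]))
E
```

```text
t: 17.85
ee_pos: [573.2, -105.7, 415.5]
tool_rot: [[-0.867, 0.499, -0.009], [0.499, 0.867, -0.001], [0.007, -0.005, -1.0]]
force: [-0.6, -0.2, 0.2]
finger_gap: 85.2
grasp_force: 0.0
t 17.85 q [ 32.2  33.2 -39.4  91.3  22.7  64.2  47.2] p [ 573.2 -105.7  415.5] R [[-0.87, 0.5, -0.01], [0.5, 0.87, -0.0], [0.01, -0.01, -1.0]] F [-0.6 -0.2  0.2] gap 85.2 0.0
[ 9.63 12.04 -0.14] [-0.003 -0.005  0.001]
```

```bash
python3 -m handwheel '[[[0.35,0.43,0,0,0,0,1],[0.69,0.86,-0.01,0,-0.003,0,1],[0.69,0.86,-0.01,-0.003,-0.002,0,1],[0.69,0.86,-0.01,0,0,0,1],[0.69,0.86,-0.01,0,0,0,1],[0.69,0.86,-0.01,0,0,0,1],[0.69,0.86,-0.01,0,0,0,1],[0.69,0.86,-0.01,0,0,0,1],[0.69,0.86,-0.01,0,0,0,1],[0.69,0.86,-0.01,0,0,0,1],[0.69,0.86,-0.01,0,0,0,1],[0.69,0.86,-0.01,0,0,0,1],[0.69,0.86,-0.01,0,0,0,1],[0.69,0.86,-0.01,0,0,0,1],[0.35,0.43,0,0,0,0,1],[0,0,0,0,0,0,1]]]'
python3 - <<'E'
from h import *
c,s=np.cos(np.radians(150)),np.sin(np.radians(150))
show([503,351.5,314],np.array([[c,s,0],[s,-c,0],[0,0,-1.]]))
E
```

```text
t: 19.45
ee_pos: [501.4, 354.7, 419.0]
tool_rot: [[-0.868, 0.497, -0.003], [0.497, 0.868, 0.003], [0.004, 0.001, -1.0]]
force: [-0.2, -0.9, -0.6]
finger_gap: 85.5
grasp_force: 0.0
t 19.45 q [-14.9  35.7 -38.9  86.   23.2  66.6   2.4] p [501.4 354.7 419. ] R [[-0.87, 0.5, -0.0], [0.5, 0.87, 0.0], [0.0, 0.0, -1.0]] F [-0.2 -0.9 -0.6] gap 85.5 0.0
[-0.11 -0.07  3.5 ] [ 0.001 -0.003  0.002]
```

```bash
python3 -m handwheel '[[[-0.11,-0.07,0.4,0,-0.003,0,1],[0,0,0.7,0,0,0,1],[0,0,0.8,0,0,0,1],[0,0,0.8,0,0,0,1],[0,0,0.6,0,0,0,1],[0,0,0.2,0,0,0,1],[0,0,0,0,0,0,1],[0,0,0,0,0,0,-1],[0,0,0,0,0,0,-1],[0,0,0,0,0,0,-1],[0,0,0,0,0,0,-1],[0,0,0,0,0,0,-1],[0,0,0,0,0,0,-1]]]' 40
python3 - <<'E'
from h import *
show()
E
```

```text
t: 20.75
ee_pos: [506.2, 348.2, 315.7]
tool_rot: [[-0.866, 0.501, 0.007], [0.501, 0.866, -0.0], [-0.006, 0.003, -1.0]]
force: [-0.5, 0.4, 6.1]
finger_gap: 46.8
grasp_force: 41.7
t 20.75 q [-16.   41.4 -35.4  93.2  28.5  54.3  -1.6] p [506.2 348.2 315.7] R [[-0.87, 0.5, 0.01], [0.5, 0.87, -0.0], [-0.01, 0.0, -1.0]] F [-0.5  0.4  6.1] gap 46.8 41.7
```

```bash
python3 -m handwheel '[[[0,0,-0.3,0,0,0,-1],[0,0,-0.7,0,0,0,-1],[0,0,-0.8,0,0,0,-1],[0,0,-0.8,0,0,0,-1],[0,0,-0.8,0,0,0,-1],[0,0,-0.8,0,0,0,-1],[0,0,-0.5,0,0,0,-1],[-0.3,-0.28,0,0,0,0,-1],[-0.6,-0.56,0,0,0,0,-1],[-0.6,-0.56,0,0,0,0,-1],[-0.6,-0.56,0,0,0,0,-1],[-0.6,-0.56,0,0,0,0,-1],[-0.6,-0.56,0,0,0,0,-1],[-0.6,-0.56,0,0,0,0,-1],[-0.6,-0.56,0,0,0,0,-1],[-0.6,-0.56,0,0,0,0,-1],[-0.3,-0.28,0,0,0,0,-1],[0,0,0,0,0,0,-1],[0,0,0,0,0,0,-1]]]'
cat > ov.py <<'E'
from h import *
import sys
s=ctrl.state();T=np.array(s["tool_rot"]);p=np.array(s["ee_pos"]);z=T[:,2]
# torch origin: tail 315.7 mm ahead of the TCP
tail=p+315.7*z; print("tail",tail.round(1))
show([569,136.5,p[2]],np.array([[-.866,.5,0],[.5,.866,0],[0,0,-1.]]))
th=np.linspace(0,2*np.pi,60); out=[]
for n,c in(("side",(140,300,230,390)),("top",(140,300,200,360))):
    S=ctrl.snapshot(n); k=400/160
    I=np.ascontiguousarray(cv2.resize(S["image"][c[0]:c[1],c[2]:c[3]],None,fx=k,fy=k,interpolation=2))
    for cen,r,col in(([569,136.5,110],30,(0,255,0)),(tail,18,(255,0,0)),(tail-145*z,24,(255,0,0))):
        P=np.array([((proj(S,np.array(cen)+[r*np.cos(t),r*np.sin(t),0])+.5-[c[2],c[0]])*k) for t in th])
        cv2.polylines(I,[P.astype(np.int32)],True,col,1)
    out.append(I)
cv2.imwrite("pics/"+sys.argv[1],np.hstack(out)[:,:,::-1])
E
python3 ov.py t1.png
```

```text
t: 22.65
ee_pos: [569.3, 136.6, 455.6]
tool_rot: [[-0.866, 0.5, 0.004], [0.5, 0.866, -0.001], [-0.003, 0.001, -1.0]]
force: [-0.3, 0.9, -1.1]
finger_gap: 46.8
grasp_force: 41.6
tail [570.4 136.3 139.9]
t 22.65 q [  8.5  31.3 -40.   87.6  21.1  68.6  24.9] p [569.3 136.6 455.6] R [[-0.87, 0.5, 0.0], [0.5, 0.87, -0.0], [-0.0, 0.0, -1.0]] F [-0.3  0.9 -1.1] gap 46.8 41.6
[ 0.01 -0.01 -0.  ] [0.001 0.002 0.   ]
```

View pics/t1.png

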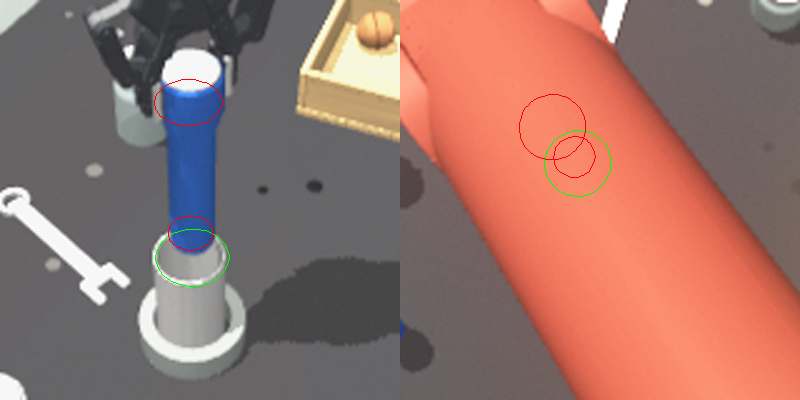

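The torch hangs upright above the tumbler. In the side crop its tail is at (191,240) and the rim centre at (191,257), which agrees with the prediction, and the fit has 10 mm of radial clearance. I lower it.

```bash
python3 -m handwheel '[[[0,0,0.3,0,0,0,-1],[0,0,0.6,0,0,0,-1],[0,0,0.6,0,0,0,-1],[0,0,0.6,0,0,0,-1],[0,0,0.6,0,0,0,-1],[0,0,0.6,0,0,0,-1],[0,0,0.5,0,0,0,-1],[0,0,0.3,0,0,0,-1],[0,0,0.15,0,0,0,-1],[0,0,0,0,0,0,-1]]]'
python3 - <<'E'
from h import *
show()
E
```

```text
t: 23.75
ee_pos: [570.3, 136.1, 328.2]
tool_rot: [[-0.866, 0.5, 0.004], [0.5, 0.866, -0.002], [-0.005, 0.0, -1.0]]
force: [-0.8, -0.1, -1.9]
finger_gap: 46.8
grasp_force: 41.6
t 23.75 q [  6.2  38.5 -36.1  97.2  27.5  53.2  19.3] p [570.3 136.1 328.2] R [[-0.87, 0.5, 0.0], [0.5, 0.87, -0.0], [-0.0, 0.0, -1.0]] F [-0.8 -0.1 -1.9] gap 46.8 41.6
```

Contact is expected at z ≈ 318.7, so I go 7.5 mm more and then slow.

```bash
python3 -m handwheel '[[[0,0,0.1,0,0,0,-1],[0,0,0.08,0,0,0,-1],[0,0,0.06,0,0,0,-1],[0,0,0.05,0,0,0,-1],[0,0,0,0,0,0,-1]]]'
python3 - <<'E'
from h import *
show()
E
```

```text
t: 24.25
ee_pos: [570.4, 135.6, 319.8]
tool_rot: [[-0.866, 0.501, 0.005], [0.501, 0.866, -0.002], [-0.005, 0.001, -1.0]]
force: [-0.5, 0.5, -1.3]
finger_gap: 47.2
grasp_force: 41.6
t 24.25 q [  6.1  39.  -35.7  97.7  28.   52.2  18.9] p [570.4 135.6 319.8] R [[-0.87, 0.5, 0.0], [0.5, 0.87, -0.0], [-0.01, 0.0, -1.0]] F [-0.5  0.5 -1.3] gap 47.2 41.6
```

```bash
python3 -m handwheel '[[[0,0,0.04,0,0,0,-1],[0,0,0.04,0,0,0,-1],[0,0,0,0,0,0,-1]]]'
```

```text
t: 24.55
ee_pos: [570.6, 135.9, 318.7]
tool_rot: [[-0.866, 0.501, 0.006], [0.501, 0.866, -0.002], [-0.007, 0.001, -1.0]]
force: [-1.0, -0.5, 4.4]
finger_gap: 47.0
grasp_force: 42.0
```

Contact came at exactly 318.7, so the tail is on the bottom. I release and lift straight up.

```bash
python3 -m handwheel '[[[0,0,0,0,0,0,-0.1],[0,0,0,0,0,0,0.3],[0,0,0,0,0,0,1],[0,0,0,0,0,0,1],[0,0,0,0,0,0,1],[0,0,0,0,0,0,1],[0,0,-0.3,0,0,0,1],[0,0,-0.6,0,0,0,1],[0,0,-0.8,0,0,0,1],[0,0,-0.9,0,0,0,1],[0,0,-0.9,0,0,0,1],[0,0,-0.9,0,0,0,1],[-0.8,-0.4,-0.3,0,0,0,1],[-0.9,-0.9,0,0,0,0,1],[-0.9,-0.9,0,0,0,0,1],[-0.9,-0.9,0,0,0,0,1],[-0.9,-0.9,0,0,0,0,1],[-0.9,-0.9,0,0,0,0,1],[0,0,0,0,0,0,1]]]'
python3 - <<'E'
from h import *
show()
o=[ctrl.snapshot(n)["image"] for n in("side","top")]
I=np.hstack([cv2.resize(o[0][100:400,180:480],(400,400)),cv2.resize(o[1][100:300,140:500],(400,222))[:, :] if 0 else cv2.copyMakeBorder(cv2.resize(o[1][90:300,140:490],(400,240)),0,160,0,0,0)])
cv2.imwrite("pics/f.png",I[:,:,::-1])
E
```

```text
t: 26.45
ee_pos: [634.7, -79.1, 458.7]
tool_rot: [[-0.859, 0.511, 0.005], [0.511, 0.859, -0.007], [-0.008, -0.004, -1.0]]
force: [-0.0, -1.0, -0.4]
finger_gap: 85.2
grasp_force: 0.0
t 26.45 q [ 25.9  36.  -38.3  78.1  22.9  73.3  45.7] p [634.7 -79.1 458.7] R [[-0.86, 0.51, 0.01], [0.51, 0.86, -0.01], [-0.01, -0.0, -1.0]] F [-0.  -1.  -0.4] gap 85.2 0.0
```

View pics/f.png

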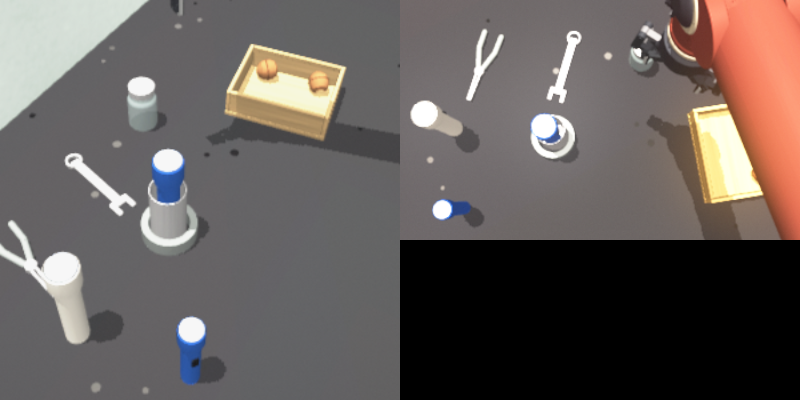

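The torch stands head up in the tumbler at (168,195). The tumbler is in the ring, both walnuts are in the tray at (267,68) and (318,80), and the jar, spanner and pliers haven't moved. I hand in.

```bash
python3 -c "
from bench import ctrl
print(ctrl.sign_off())"
```

```text
the job is handed in; nothing more can be done
None
```

The job is done and handed in at about 26.5 s: both walnuts are in the tray, the empty tumbler stands fully down in the ring holder, and the large blue torch stands in it, lamp head up.

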